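# Seat two brass blanks in the nest plate

### The arm

A 6-joint arm with a two-finger parallel gripper is mounted at the origin on the work surface. World frame = base frame: x ahead of the robot, y to its left, z up, the work surface at z = 0. Lengths are in m, angles in rad, forces in N, time in s.
With the tool pointing down it reaches from about 0.275 to 0.875 m from the base axis. Payload 12.5 kg.
Tool frame: the origin (TCP) lies between the finger pads; the fingertips stand 19 mm ahead of it and the grasp point (between the pads) is the TCP (env.tcp_to_tips is the distance from the TCP to the fingertips, in m); z points along the fingers, y is the line along which they close (so a half turn about z gives the same grasp; the last joint's range is limited). The gripper opens to 85 mm and grips with 20 to 120 N. Pads are 22 mm wide; open, the fingers measure 114 mm over their backs; the gripper's body (76 mm by 85 mm) begins 54 mm behind the grasp point. The pads swing forward as they close: fully open they stand 13 mm farther back than shut.
Start: joints at [1.25, 0.351, 1.652, -0, 1.139, -0.085], TCP at [0.128, 0.535, 0.25] pointing down, gripper open.
Joint ranges: [-2.75, 2.75], [-0.79, 2.1], [0.01, 2.65], [-1.57, 4.71], [0.07, 3.14], [-2.87, 2.87]. Speed limits (rad/s): [2.22, 2.22, 2.79, 3.14, 3.14, 3.14].

### API

Orientations are given as a unit quaternion [x, y, z, w].
In Python, from bench import env, cams, job gives the robot as it stands.
- The arm moves only by the tool play_rows, never from a script. Its arguments are lists of equal length, an entry for each row: "dr": the turn, a rotation vector about the world's x, y, z in rad, a list of three; "travel": the shift along the world's x, y, z in m, a list of three; "grip": the opening, from 0 (shut) to 1 (fully open). A call has 1 to 5 rows; each row shifts and turns the commanded pose from where the row before left it; what a row does not reach is not made up. A row lasts 1/8 s, in which the tool goes at most 62.5 mm and 10.7 degrees, less where a joint would pass 70% of its speed; a pose out of reach is approached as far as the arm can. A call with a gripper value outside its range is refused whole. The fingers move at their own pace and stop on an object; "newtons" is the grip in N (left out, the last holds). Time passes only in rows, so rows that do not move let the fingers close. It gives the time, the measured TCP pose, the force, the opening and the grip force at its end, in the units of the state.
- env.read_state(): the state, without advancing time (a new reading comes with each control period).
- cams.camera(name): name is "side" or "top"; returns a dict with "frame" (400x640x3 uint8, red, green, blue), "range_z" (400x640 float32, m along the optical axis (not along the pixel's ray), 0 where there is no reading), "fov_y" (degrees; the focal length in pixels is half the picture's height over the tangent of half this angle, whatever the lens; pixels are square), "cx", "cy" (the principal point, pixels), "dist_coeffs" ([k1, k2, p1, p2, k3] as OpenCV has them; the pictures are not rectified), "origin" and "attitude" of the camera in the world. Camera axes: x right, y down, z forward; pixel columns grow to the right and rows downward; lengths in m; the calibration is good to about 2 mm. A picture is of the moment at which its call begins.
- job.close_job(): hands the job in; it is judged then, once.
The state is a dict: "time": time; "joints": joint angles; "joint_vel": joint speeds; "joint_efforts": joint torques, N m; "tcp_pos": TCP position; "eef_rot": TCP orientation; "contact_force": force on the tool from outside, world axes, zero at the start; "moment": the same for the moment, N m; "grip_width": finger opening in m; "grip_force": force on a finger pad.
Only numpy, scipy, OpenCV 4.12 (cv2) and the standard library are available. Lean on these libraries where they do the work, as an engineer would, in place of code of your own. Each camera call takes 0.05 s, during which the arm holds its last target. There are 200 camera calls.

### The job

On the jeweller's nest plate, push the two loose round brass blanks across its top with the fingertips, one after the other in either order, until each drops into the round recess of its own size and lies flat at the bottom of it. Slide them only: do not lift a blank, flip it or push it off the plate, and leave everything else on the bench where it is. Finish with the gripper clear.

Things in the scene. Friction and masses are not known exactly. Their poses are not given: they have to be found in the camera images.
- nest: Nest plate: a plain aluminium block 220 mm (x) by 200 mm (y) by 30 mm high, fixed to the bench; its flat top is 30 mm above its origin, which is the centre of its underside. z up; its yaw changes from start to start. Two round recesses 6 mm deep with upright walls and a dark lining on the floor are sunk in the top, 100 mm apart along y, both 30 mm to +x of the middle. Small flush screw heads mark the four corners.
- big_recess (a point): Centre of the mouth of the large recess, level with the plate's top. 45 mm across, 6 mm deep. At (30, 50, 30) mm in the plate's frame.
- small_recess (a point): Centre of the mouth of the small recess, level with the plate's top. 33 mm across, 6 mm deep. At (30, -50, 30) mm in the plate's frame.
- big_blank: Large brass blank: a plain flat disc 42 mm across and 6 mm thick, about 50 to 100 g. Loose, lying flat on the plate's top in the half on the plate's -x side, at either side (+y or -y). Origin: centre of its underside, z up. Flush with the top of the plate when seated in the large recess (its origin then 6 mm below the mouth).
- small_blank: Small brass blank: a plain flat disc 30 mm across and 6 mm thick, about 25 to 50 g. Loose, lying flat on the plate's top in the half on the plate's -x side, opposite the large one. Origin: centre of its underside, z up. Flush with the top of the plate when seated in the small recess (its origin then 6 mm below the mouth).
- bezel: Bystander: loose steel ring 24 mm across, 8 mm high, standing on the plate's top near the middle of its +x edge. Origin: centre of its underside.
- weight: Bystander: small steel balance weight with a knob, 22 mm across, 28 mm high, standing on the plate's top near its +x, +y corner. Origin: centre of its underside.
- loupe: Bystander: black eye loupe 34 mm across, 34 mm high, standing on the bench just beyond the plate's +x edge, on the -y side. Origin: centre of its underside.
- jar: Bystander: glass jar with a metal cap, 40 mm across, 45 mm high, on the bench just beyond the plate's +x edge, on the +y side. Origin: centre of its underside.
- driver: Bystander: wooden-handled screwdriver 150 mm long, lying on the bench along the plate's +y side. Origin: under its middle, x along it towards the tip.
- pliers: Bystander: small black-handled pliers about 120 mm long, 48 mm wide, 12 mm high, lying on the bench along the plate's -y side. Origin: under the joint, x towards the jaws.
- bench_block: Bystander: square steel bench block 50 by 50 by 18 mm, on the bench well away from the plate. Origin: centre of its underside.
Mind the look-alikes: they are no part of the job. Leave any blue or purple look-alike of the small_blank alone.

How it is judged:
At the end, for the whole second after the job is handed in: Each blank lies at rest in the recess of its own size: within 4 mm of the recess's centre, its underside at least 4.5 mm below the plate's top, tilted less than 0.06 rad (horizontal distance between big_blank and big_recess below 0.004 m and z of big_blank in the frame of big_recess below -0.0045 m and angle between each of big_blank, small_blank's own z axis and vertical below 0.06 rad and linear speed of each of big_blank, small_blank below 0.02 m/s and horizontal distance between small_blank and small_recess below 0.004 m and z of small_blank in the frame of small_recess below -0.0045 m); the robot touches nothing.
It fails at once if a blank is lifted: its centre rises more than 12 mm above the plate's top (height (world z) of any of big_blank, small_blank above 0.042 m).
It fails at once if a blank is flipped or stood up (tilted more than 0.8 rad) (angle between any of big_blank, small_blank's own z axis and vertical above 0.8 rad).
It fails at once if a blank falls off the plate (height (world z) of any of big_blank, small_blank below 0.015 m).
It fails at once if another loose thing on the bench is moved by more than 20 mm (distance of any of bezel, weight, loupe, jar, driver, pliers, bench_block from where it was at the start of the episode above 0.02 m).
It also fails if it takes over 61 s, if anything falls off the work surface, if the arm or the gripper's body presses on something with over 40 N, if the wrist force passes 120 N, or if a joint passes its speed limit or range.

## Working session

There is one attempt and no reset: what is moved stays moved. The work goes in short steps, Python scripts to look and compute and a tool call to move; the robot and the scene stay as the last step left them, time stands still between calls to the robot, and variables do not carry over. Pictures are saved under pics/ and viewed, at most 10 in all, crops included, and the job is handed in when it is done.

Besides the shell and the picture viewer there is one more tool, called after ">>>" by a JSON object that holds its "api" and its "payload", one argument or row to a line. play_rows: Moves the arm, as the interface text tells. Its arguments: {"type":"object","properties":{"dr":{"type":"array","items":{"type":"array","items":{"type":"number"}}},"travel":{"type":"array","items":{"type":"array","items":{"type":"number"}}},"grip":{"type":"array","items":{"type":"number"}},"newtons":{"type":"number"}},"required":["dr","travel","grip"]}

```bash
mkdir -p pics; ls
cat > h.py <<'E'
import numpy as np,cv2
from scipy.spatial.transform import Rotation as R
from bench import env,cams,job
def cal(c):
    f=c["frame"].shape[0]/2/np.tan(np.radians(c["fov_y"])/2)
    K=np.array([[f,0,c["cx"]],[0,f,c["cy"]],[0,0,1.]])
    a=np.array(c["attitude"],float)
    M=a if a.shape==(3,3) else R.from_quat(a).as_matrix()
    return K,np.array(c["dist_coeffs"],float),M,np.array(c["origin"],float)
def ray(c,uv,z):
    K,d,M,o=cal(c)
    p=cv2.undistortPoints(np.array(uv,float).reshape(-1,1,2),K,d).reshape(-1,2)
    r=np.c_[p,np.ones(len(p))]@M.T
    return o+r*((z-o[2])/r[:,2])[:,None]
def proj(c,P):
    K,d,M,o=cal(c)
    return cv2.projectPoints((np.array(P,float)-o)@M,np.zeros(3),np.zeros(3),K,d)[0].reshape(-1,2)
def save(im,n): cv2.imwrite("pics/"+n,im[:,:,::-1])
E
python3 - <<'E'
from h import *
for n in("top","side"):
    c=cams.camera(n); save(c["frame"],n+"0.png"); print(n,c["fov_y"],c["cx"],c["cy"],c["dist_coeffs"],c["origin"],c["attitude"])
print(env.read_state())
E
```

```text
pics
top 57.12057408736418 319.97547713216784 202.8668504709517 [-0.04165251  0.          0.          0.          0.        ] [0.50180494 0.12824808 0.90425688] [ 0.71484164 -0.69712753  0.04737697 -0.02775001]
side 45.00218164603447 320.59152100555025 198.84120903519297 [0.00643385 0.         0.         0.         0.        ] [ 0.07173509 -0.46889382  0.634502  ] [ 0.83355686 -0.32859908  0.16045502 -0.41407705]
{'time': 0.1, 'joints': array([ 1.25039016e+00,  3.51193948e-01,  1.65232666e+00,  3.96562510e-06,
        1.13910616e+00, -8.46108413e-02]), 'joint_vel': array([-3.90125619e-04, -1.46468138e-03, -8.90215940e-04, -5.92947837e-04,
        6.90893638e-06,  9.65518833e-04]), 'joint_efforts': array([ 2.01267918e-03, -5.06832361e+01, -2.91875339e+01, -6.26432256e-05,
        2.63457208e-03, -1.52917670e-05]), 'tcp_pos': array([0.12838551, 0.53453384, 0.2498186 ]), 'eef_rot': array([ 1.17625534e-01,  9.93057887e-01, -5.06131611e-04, -1.05758476e-04]), 'contact_force': array([ 0.05969197,  0.48624213, -0.81013744]), 'moment': array([ 0.0616384 ,  0.02730612, -0.03938777]), 'grip_force': 0.0, 'grip_width': 0.08515722347299148}
```

View pics/top0.png

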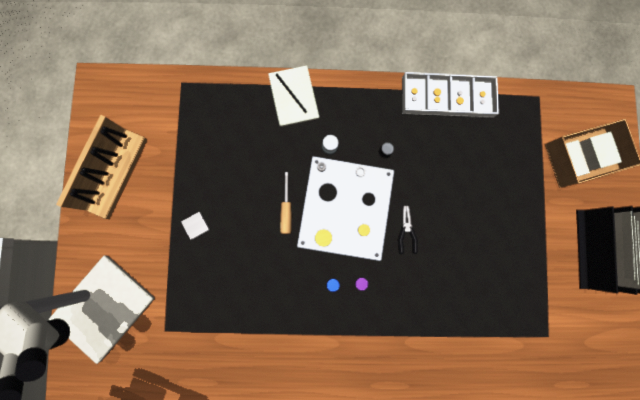

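View pics/side0.png

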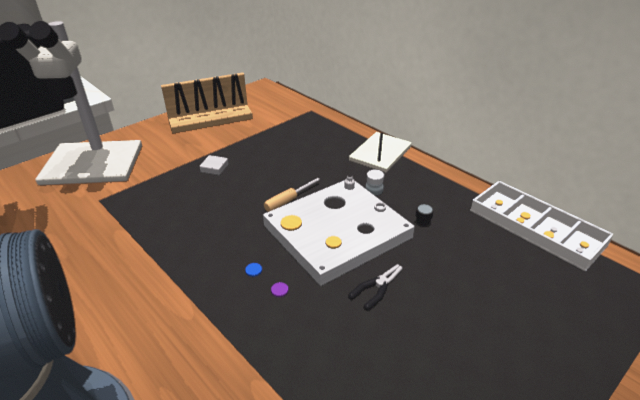

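The top view shows the big blank at (323,238), the small blank at (364,230), the big recess at (328,192) and the small recess at (369,199). The look-alikes are the blue disc at (333,285) and the purple one at (362,284). Both lie on the mat, so the small brass disc on the plate at (364,230) is the one meant. The side view agrees: brass at (291,222) and (333,242), blue at (254,269), purple at (280,289).

```bash
cat >> h.py <<'E'
def blobs(c,mask,amin):
    n,l,s,ce=cv2.connectedComponentsWithStats(mask.astype(np.uint8))
    return [(ce[i],s[i,4]) for i in range(1,n) if s[i,4]>=amin]
def plate(c):
    # pose from plate-white contour corners (top z=.03)
    hsv=cv2.cvtColor(c["frame"],cv2.COLOR_RGB2HSV); return hsv
def brass(c,lo=(18,60,90),hi=(35,255,255),box=None):
    hsv=cv2.cvtColor(c["frame"],cv2.COLOR_RGB2HSV)
    m=cv2.inRange(hsv,lo,hi)>0
    b=np.zeros_like(m); x0,y0,x1,y1=box; b[y0:y1,x0:x1]=1
    return m&b
E
python3 - <<'E'
from h import *
for n,box,dbox in(("top",(296,155,396,262),(310,175,385,212)),("side",(262,175,415,290),(310,190,385,240))):
    c=cams.camera(n)
    print(n)
    for p,a in blobs(c,brass(c,box=box),40): print(' brass',p,a,ray(c,[p],.036)[0])
    g=c["frame"].max(2); m=g<70; b=np.zeros_like(m); x0,y0,x1,y1=dbox; b[y0:y1,x0:x1]=1
    for p,a in blobs(c,m&b,40): print(' dark',p,a,ray(c,[p],.030 if n=="top" else .03)[0], ray(c,[p],.024)[0])
    if n=="top":
        T=c
        w=((g>130)).astype(np.uint8); w[:, :290]=0;w[:,402:]=0;w[:153]=0;w[265:]=0
        k=max(cv2.findContours(w,0,1)[0],key=cv2.contourArea); 
        P=ray(c,k.reshape(-1,2),.03)[:,:2]
        r=cv2.minAreaRect((P*1000).astype(np.float32)); print(r)
im=cv2.resize(T["frame"][140:300,280:430],None,fx=3.5,fy=3.5,interpolation=2); save(im,"crop.png")
E
```

```text
top
 brass [363.57894737 229.65789474] 114 [5.33710127e-01 3.89998077e-04 3.60000000e-02]
 brass [323.004329   237.46320346] 231 [0.51304008 0.09613925 0.036     ]
 dark [327.40366972 191.88990826] 218 [0.62240641 0.08781712 0.03      ] [0.62323409 0.08753964 0.024     ]
 dark [368.26923077 198.91346154] 104 [ 0.60807909 -0.01100911  0.03      ] [ 0.60880844 -0.01196483  0.024     ]
((585.7913818359375, 42.49829864501953), (202.2332305908203, 222.06031799316406), 81.93090057373047)
side
 brass [279.04166667 196.25      ] 96 [0.54862456 0.17431405 0.036     ]
 brass [290.8582996  221.94736842] 247 [0.51328253 0.09452441 0.036     ]
 brass [333.18666667 241.38      ] 150 [ 0.53417715 -0.0010829   0.036     ]
 dark [381.50877193 195.45614035] 57 [0.71081931 0.03645309 0.03      ] [0.71716256 0.04146892 0.024     ]
 dark [334.24324324 202.69594595] 148 [0.62187263 0.08624767 0.03      ] [0.62733304 0.09175774 0.024     ]
 dark [365.25555556 228.61111111] 90 [ 0.60862145 -0.01238715  0.03      ] [ 0.61395033 -0.00785608  0.024     ]
```

View pics/crop.png

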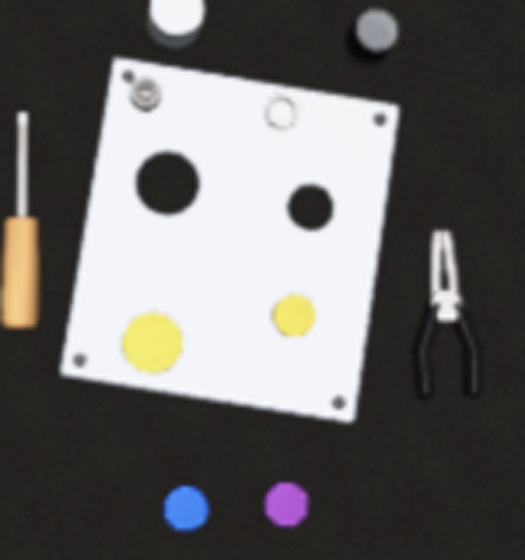

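The crop confirms it: the small brass blank and the big blank sit on the plate, with the blue and purple discs off the plate on the mat. The fitted plate centre is (0.586, 0.0425) with yaw −8.1°, and both recesses agree with that fit within 1 mm. I'll do the small blank first, pushing it in the V between the part-closed fingers.

>>> {"api": "play_rows", "payload": {
  "dr": [
    [0,0,0.018],
    [0,0,0.018],
    [0,0,0.018],
    [0,0,0.018],
    [0,0,0.019]
  ],
  "travel": [
    [0.03,-0.044,-0.008],
    [0.03,-0.044,-0.008],
    [0.03,-0.044,-0.008],
    [0.03,-0.044,-0.008],
    [0.03,-0.044,-0.008]
  ],
  "grip": [0.21,0.21,0.21,0.21,0.21],
  "newtons": 20
}}

```text
time: 0.82
tcp_pos: [0.2791, 0.3133, 0.2101]
eef_rot: [0.072, 0.997, 0.0, 0.0]
contact_force: [0.1, 1.2, 0.4]
grip_width: 0.0181
grip_force: 0.0
```

>>> {"api": "play_rows", "payload": {
  "dr": [
    [0,0,0],
    [0,0,0],
    [0,0,0],
    [0,0,0],
    [0,0,0]
  ],
  "travel": [
    [0.03,-0.044,-0.008],
    [0.03,-0.044,-0.008],
    [0.03,-0.044,-0.008],
    [0.03,-0.044,-0.008],
    [0.03,-0.044,-0.008]
  ],
  "grip": [0.21,0.21,0.21,0.21,0.21]
}}

```text
time: 1.45
tcp_pos: [0.4293, 0.0931, 0.1701]
eef_rot: [0.072, 0.997, 0.0, 0.0]
contact_force: [0.7, 1.0, 0.6]
grip_width: 0.0182
grip_force: 0.0
```

>>> {"api": "play_rows", "payload": {
  "dr": [
    [0,0,0],
    [0,0,0],
    [0,0,0],
    [0,0,0]
  ],
  "travel": [
    [0.03,-0.044,-0.008],
    [0.03,-0.044,-0.008],
    [0,0,0],
    [0,0,0]
  ],
  "grip": [0.21,0.21,0.21,0.21]
}}

```text
time: 1.95
tcp_pos: [0.488, 0.007, 0.1541]
eef_rot: [0.073, 0.997, 0.0, -0.0]
contact_force: [0.0, 0.2, -0.5]
grip_width: 0.0179
grip_force: 0.0
```

>>> {"api": "play_rows", "payload": {
  "dr": [
    [0,0,0],
    [0,0,0],
    [0,0,0],
    [0,0,0],
    [0,0,0]
  ],
  "travel": [
    [0,-0.001,-0.04],
    [0,0,-0.04],
    [0,0,-0.02],
    [0,0,0],
    [0,0,0]
  ],
  "grip": [0.21,0.21,0.21,0.21,0.21]
}}

```text
time: 2.58
tcp_pos: [0.4888, 0.0063, 0.0553]
eef_rot: [0.072, 0.997, 0.0, 0.001]
contact_force: [1.0, -0.1, -0.8]
grip_width: 0.0178
grip_force: 0.0
```

Run:
```python
from h import *
c=cams.camera("side"); 
im=cv2.resize(c["frame"][130:300,220:420],None,fx=4,fy=3.5 and 4,interpolation=2)[:600]; save(im,"s1.png")
print(env.read_state()["tcp_pos"])
```

```text
[0.48893462 0.00616114 0.05543813]
```

View pics/s1.png

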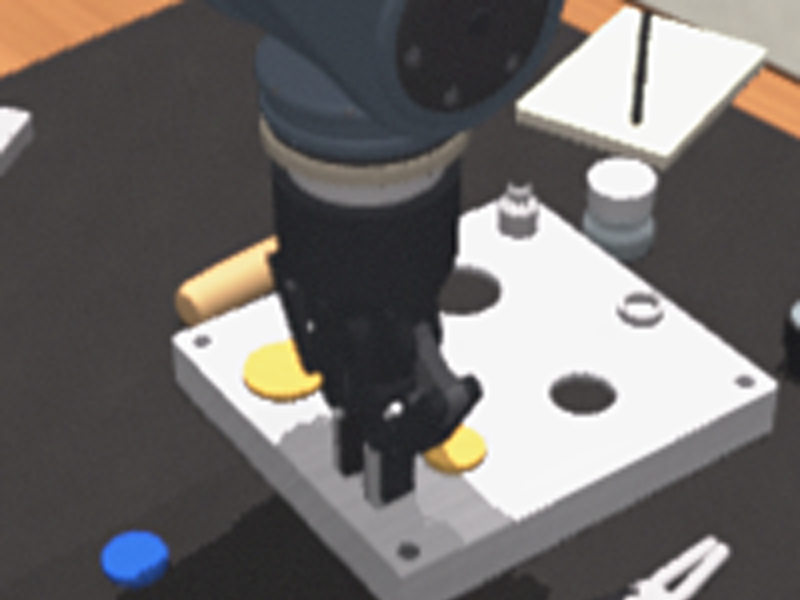

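The fingers are just above the plate, behind the small blank at crop (455,448), with their tips near (390,495). Next I'll feel for the plate's top in 1 mm steps.

>>> {"api": "play_rows", "payload": {
  "dr": [
    [0,0,0],
    [0,0,0],
    [0,0,0],
    [0,0,0]
  ],
  "travel": [
    [0,0,-0.002],
    [0,0,-0.001],
    [0,0,-0.001],
    [0,0,0]
  ],
  "grip": [0.21,0.21,0.21,0.21]
}}

```text
time: 3.12
tcp_pos: [0.4884, 0.0057, 0.0502]
eef_rot: [0.072, 0.997, -0.0, -0.0]
contact_force: [-0.1, 0.5, 0.1]
grip_width: 0.0177
grip_force: 0.0
```

>>> {"api": "play_rows", "payload": {
  "dr": [
    [0,0,0],
    [0,0,0]
  ],
  "travel": [
    [0,0,-0.001],
    [0,0,0]
  ],
  "grip": [0.21,0.21]
}}

```text
time: 3.38
tcp_pos: [0.4885, 0.0058, 0.0493]
eef_rot: [0.072, 0.997, -0.0, -0.0]
contact_force: [0.2, -0.1, -0.6]
grip_width: 0.0179
grip_force: 0.3
```

>>> {"api": "play_rows", "payload": {
  "dr": [
    [0,0,0],
    [0,0,0]
  ],
  "travel": [
    [0,0,-0.001],
    [0,0,0]
  ],
  "grip": [0.21,0.21]
}}

```text
time: 3.62
tcp_pos: [0.4885, 0.0058, 0.0492]
eef_rot: [0.072, 0.997, -0.0, 0.0]
contact_force: [-5.3, 0.0, 16.3]
grip_width: 0.0177
grip_force: 8.7
```

>>> {"api": "play_rows", "payload": {
  "dr": [
    [0,0,0],
    [0,0,0],
    [0,0,0],
    [0,0,0],
    [0,0,0]
  ],
  "travel": [
    [0,0,0.003],
    [0.01,-0.0014,0],
    [0.01,-0.0014,0],
    [0.008,-0.0011,0],
    [0.008,-0.0011,0]
  ],
  "grip": [0.21,0.21,0.21,0.21,0.21]
}}

```text
time: 4.25
tcp_pos: [0.525, 0.0007, 0.0511]
eef_rot: [0.072, 0.997, 0.0, -0.0]
contact_force: [-1.1, 0.2, -0.3]
grip_width: 0.0181
grip_force: 0.2
```

>>> {"api": "play_rows", "payload": {
  "dr": [
    [0,0,0],
    [0,0,0],
    [0,0,0],
    [0,0,0],
    [0,0,0]
  ],
  "travel": [
    [0.008,-0.0011,0],
    [0.008,-0.0011,0],
    [0.007,-0.001,0],
    [0.006,-0.0008,0],
    [0,0,0]
  ],
  "grip": [0.21,0.21,0.21,0.21,0.21]
}}

```text
time: 4.88
tcp_pos: [0.5538, -0.0033, 0.0513]
eef_rot: [0.072, 0.997, -0.0, 0.0]
contact_force: [-0.2, -0.2, 0.0]
grip_width: 0.0177
grip_force: 0.0
```

Run:
```python
from h import *
for n,box in(("top",(296,155,396,262)),("side",(262,175,415,290))):
    c=cams.camera(n)
    for p,a in blobs(c,brass(c,box=box),20): print(n,p,a,ray(c,[p],.036)[0])
    if n=="side": im=cv2.resize(c["frame"][130:280,260:460],None,fx=4,fy=4,interpolation=2); save(im,"s2.png")
print(env.read_state()["tcp_pos"])
```

```text
top [323.0877193  237.52631579] 228 [0.51289669 0.0959394  0.036     ]
side [281.30872483 197.08053691] 149 [0.55023185 0.16889957 0.036     ]
side [290.77155172 222.30603448] 232 [0.51246907 0.09381709 0.036     ]
side [356.01851852 233.7037037 ] 54 [ 0.58004697 -0.0150266   0.036     ]
[ 0.55327141 -0.00321874  0.05121798]
```

View pics/s2.png

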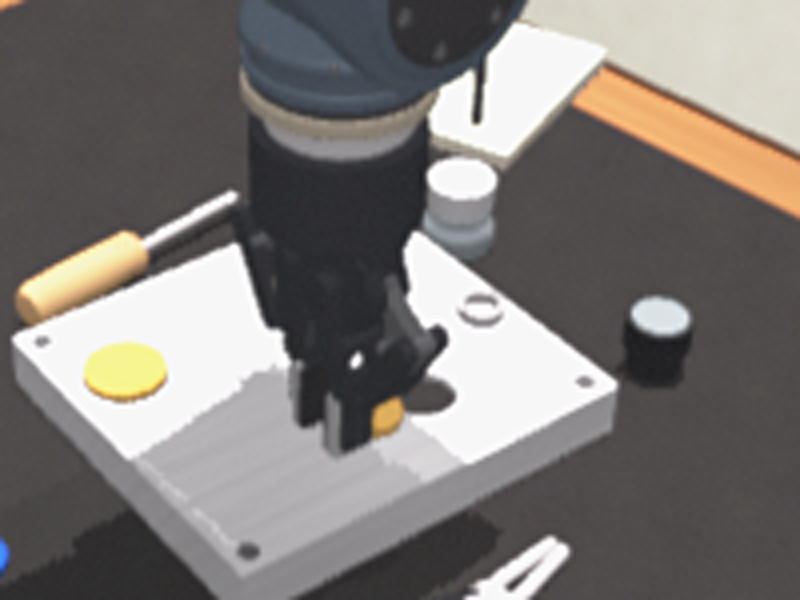

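The small blank at crop (385,415) sits in the V, with its edge at the recess near (430,395). I'll push the rest slowly.

>>> {"api": "play_rows", "payload": {
  "dr": [
    [0,0,0],
    [0,0,0],
    [0,0,0],
    [0,0,0],
    [0,0,0]
  ],
  "travel": [
    [0.005,-0.0007,0],
    [0.005,-0.0007,0],
    [0.004,-0.0006,0],
    [0.004,-0.0006,0],
    [0.004,-0.0006,0]
  ],
  "grip": [0.21,0.21,0.21,0.21,0.21]
}}

```text
time: 5.6
tcp_pos: [0.5757, -0.0065, 0.0513]
eef_rot: [0.072, 0.997, -0.0, -0.0]
contact_force: [-1.6, 0.3, 0.2]
grip_width: 0.0179
grip_force: 0.1
```

>>> {"api": "play_rows", "payload": {
  "dr": [
    [0,0,0],
    [0,0,0],
    [0,0,0],
    [0,0,0],
    [0,0,0]
  ],
  "travel": [
    [0.003,-0.0004,0],
    [0.003,-0.0004,0],
    [0.002,-0.0003,0],
    [0.002,-0.0003,0],
    [0,0,0]
  ],
  "grip": [0.21,0.21,0.21,0.21,0.21]
}}

```text
time: 6.22
tcp_pos: [0.5856, -0.0079, 0.0513]
eef_rot: [0.072, 0.997, -0.0, 0.0]
contact_force: [-0.0, -0.2, -0.2]
grip_width: 0.0175
grip_force: 0.0
```

>>> {"api": "play_rows", "payload": {
  "dr": [
    [0,0,0],
    [0,0,0],
    [0,0,0],
    [0,0,0]
  ],
  "travel": [
    [-0.004,0.0006,0],
    [-0.006,0.001,0.03],
    [0,0,0.05],
    [-0.05,0.05,0.02]
  ],
  "grip": [0.21,0.21,0.21,0.31]
}}

```text
time: 6.72
tcp_pos: [0.535, 0.0354, 0.1511]
eef_rot: [0.074, 0.997, 0.0, 0.003]
contact_force: [-0.5, 1.4, -0.8]
grip_width: 0.0267
grip_force: 0.0
```

>>> {"api": "play_rows", "payload": {
  "dr": [
    [0,0,0.025],
    [0,0,0.025],
    [0,0,0.025]
  ],
  "travel": [
    [-0.035,0.045,0],
    [-0.026,0.01,0],
    [0,0,0]
  ],
  "grip": [0.31,0.31,0.31]
}}

```text
time: 7.1
tcp_pos: [0.4704, 0.092, 0.1484]
eef_rot: [0.034, 0.999, -0.0, -0.0]
contact_force: [0.8, -0.0, 0.5]
grip_width: 0.0266
grip_force: 0.0
```

Run:
```python
from h import *
for n,box in(("top",(296,155,396,262)),("side",(262,175,415,290))):
    c=cams.camera(n)
    for p,a in blobs(c,brass(c,box=box),20): print(n,p,a,ray(c,[p],.036)[0],ray(c,[p],.03)[0])
    if n=="side": im=cv2.resize(c["frame"][130:280,260:460],None,fx=4,fy=4,interpolation=2); save(im,"s3.png")
s=env.read_state();print(s["tcp_pos"],s["eef_rot"])
```

```text
top [368.39370079 199.07086614] 127 [ 0.60697889 -0.01035618  0.036     ] [ 0.60770568 -0.01131399  0.03      ]
top [322.79166667 232.52777778] 72 [0.52462186 0.09690461 0.036     ] [0.52477953 0.09668802 0.03      ]
side [288.36666667 191.73333333] 30 [0.57271178 0.17319    0.036     ] [0.57773408 0.17962691 0.03      ]
side [270.90909091 200.81818182] 33 [0.52678523 0.17360862 0.036     ] [0.53134712 0.18004973 0.03      ]
side [290.91935484 222.04435484] 248 [0.51318109 0.0942215  0.036     ] [0.5176066  0.09986675 0.03      ]
side [364.86290323 228.42741935] 124 [ 0.60314116 -0.01604744  0.036     ] [ 0.60846852 -0.01150764  0.03      ]
[0.47237554 0.0911657  0.14854356] [3.45675244e-02 9.99402270e-01 4.59042459e-06 4.34735905e-04]
```

View pics/s3.png

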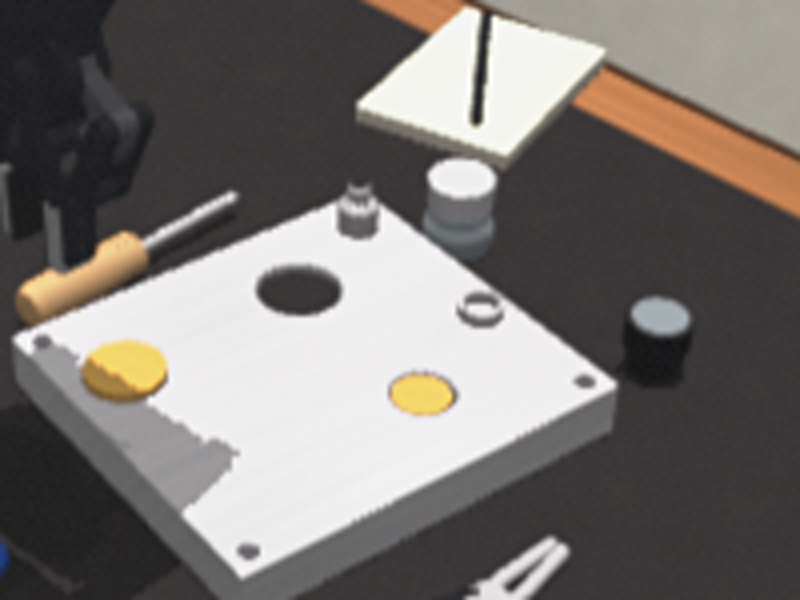

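The small blank lies flush at crop (421,394), with the expected ring of clearance around it. I'll now line up behind the big blank at (124,370).

>>> {"api": "play_rows", "payload": {
  "dr": [
    [0,0,0],
    [0,0,0],
    [0,0,0],
    [0,0,0]
  ],
  "travel": [
    [0,0.007,-0.03],
    [0,0,-0.03],
    [0,0,-0.02],
    [0,0,0]
  ],
  "grip": [0.31,0.31,0.31,0.31]
}}

```text
time: 7.7
tcp_pos: [0.4719, 0.0977, 0.0672]
eef_rot: [0.036, 0.999, -0.0, -0.001]
contact_force: [-0.6, 0.2, 0.7]
grip_width: 0.0266
grip_force: 0.0
```

>>> {"api": "play_rows", "payload": {
  "dr": [
    [0,0,0],
    [0,0,0],
    [0,0,0],
    [0,0,0],
    [0,0,0]
  ],
  "travel": [
    [0,0.0005,-0.01],
    [0,0,-0.006],
    [0,0,0],
    [0.006,-0.0004,0],
    [0.006,-0.0004,0]
  ],
  "grip": [0.31,0.31,0.31,0.31,0.31]
}}

```text
time: 8.32
tcp_pos: [0.4847, 0.098, 0.0527]
eef_rot: [0.035, 0.999, 0.0, 0.0]
contact_force: [0.7, 0.1, 1.3]
grip_width: 0.0263
grip_force: 0.0
```

>>> {"api": "play_rows", "payload": {
  "dr": [
    [0,0,0],
    [0,0,0],
    [0,0,0],
    [0,0,0],
    [0,0,0]
  ],
  "travel": [
    [0.008,-0.0006,0],
    [0.008,-0.0006,0],
    [0.01,-0.0007,0],
    [0.01,-0.0007,0],
    [0.01,-0.0007,0]
  ],
  "grip": [0.31,0.31,0.31,0.31,0.31]
}}

```text
time: 8.95
tcp_pos: [0.5306, 0.0946, 0.0523]
eef_rot: [0.035, 0.999, -0.0, -0.0]
contact_force: [-1.9, -0.2, 1.5]
grip_width: 0.0261
grip_force: 0.8
```

>>> {"api": "play_rows", "payload": {
  "dr": [
    [0,0,0],
    [0,0,0],
    [0,0,0],
    [0,0,0],
    [0,0,0]
  ],
  "travel": [
    [0.01,-0.0007,0],
    [0.008,-0.0006,0],
    [0.006,-0.0004,0],
    [0.004,-0.0003,0],
    [0,0,0]
  ],
  "grip": [0.31,0.31,0.31,0.31,0.31]
}}

```text
time: 9.57
tcp_pos: [0.5581, 0.0927, 0.0523]
eef_rot: [0.035, 0.999, 0.0, 0.0]
contact_force: [0.4, -0.0, 0.9]
grip_width: 0.0264
grip_force: 0.3
```

Run:
```python
from h import *
for n,box in(("top",(296,155,396,262)),("side",(262,175,415,290))):
    c=cams.camera(n)
    for p,a in blobs(c,brass(c,box=box),20): print(n,p,a,ray(c,[p],.036)[0],ray(c,[p],.03)[0])
    if n=="side": im=cv2.resize(c["frame"][130:280,260:460],None,fx=4,fy=4,interpolation=2); save(im,"s4.png")
s=env.read_state();print(s["tcp_pos"],s["eef_rot"])
```

```text
side [279.77514793 196.59171598] 169 [0.54898746 0.17236484 0.036     ] [0.55377193 0.17879348 0.03      ]
side [324.93478261 208.34782609] 92 [0.59004018 0.08024335 0.036     ] [0.5952362  0.08574847 0.03      ]
side [364.936 228.408] 125 [ 0.6032832  -0.01610375  0.036     ] [ 0.60861198 -0.01156452  0.03      ]
[0.55794502 0.09270284 0.05231575] [ 3.48638571e-02  9.99392062e-01 -9.79537659e-06  1.36237459e-04]
```

View pics/s4.png

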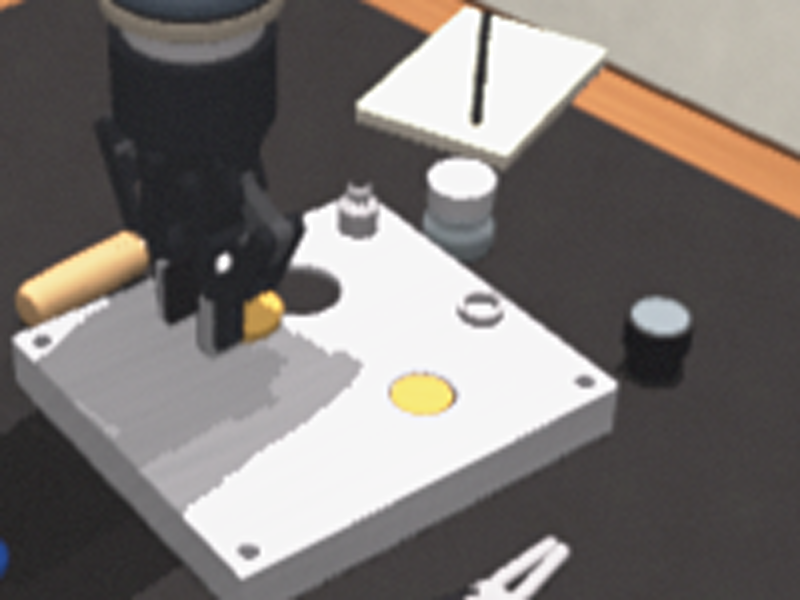

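The big blank at crop (260,312) is caged and its edge is reaching the recess near (300,285). I'll finish slowly, 1 mm lower.

>>> {"api": "play_rows", "payload": {
  "dr": [
    [0,0,0],
    [0,0,0],
    [0,0,0],
    [0,0,0],
    [0,0,0]
  ],
  "travel": [
    [0.005,-0.0004,-0.001],
    [0.005,-0.0004,0],
    [0.005,-0.0004,0],
    [0.004,-0.0003,0],
    [0.004,-0.0003,0]
  ],
  "grip": [0.31,0.31,0.31,0.31,0.31]
}}

```text
time: 10.3
tcp_pos: [0.5812, 0.0909, 0.0512]
eef_rot: [0.035, 0.999, -0.0, -0.0]
contact_force: [-0.6, -0.5, -0.4]
grip_width: 0.0268
grip_force: 1.3
```

>>> {"api": "play_rows", "payload": {
  "dr": [
    [0,0,0],
    [0,0,0],
    [0,0,0],
    [0,0,0],
    [0,0,0]
  ],
  "travel": [
    [0.004,-0.0003,0],
    [0.004,-0.0003,0],
    [0.003,-0.0003,0],
    [0.003,-0.0003,0],
    [0,0,0]
  ],
  "grip": [0.31,0.31,0.31,0.31,0.31]
}}

```text
time: 10.92
tcp_pos: [0.5952, 0.0897, 0.0513]
eef_rot: [0.035, 0.999, 0.0, 0.0]
contact_force: [0.4, -0.2, 0.1]
grip_width: 0.0263
grip_force: 0.0
```

>>> {"api": "play_rows", "payload": {
  "dr": [
    [0,0,0],
    [0,0,0],
    [0,0,0],
    [0,0,0],
    [0,0,0]
  ],
  "travel": [
    [-0.004,0.0003,0],
    [-0.01,0.001,0.03],
    [-0.03,0,0.04],
    [-0.05,0,0.03],
    [-0.05,0,0.03]
  ],
  "grip": [0.31,0.31,0.31,0.31,0.31]
}}

```text
time: 11.55
tcp_pos: [0.4491, 0.091, 0.1821]
eef_rot: [0.035, 0.999, 0.0, 0.0]
contact_force: [0.3, 0.5, 1.0]
grip_width: 0.0263
grip_force: 0.0
```

Run:
```python
from h import *
for n,box in(("top",(296,155,396,262)),("side",(262,175,415,290))):
    c=cams.camera(n)
    for p,a in blobs(c,brass(c,box=box),20): print(n,p,a,ray(c,[p],.036)[0],ray(c,[p],.03)[0])
    if n=="side": im=cv2.resize(c["frame"][130:280,260:460],None,fx=4,fy=4,interpolation=2); save(im,"s5.png")
s=env.read_state();print(s["tcp_pos"],s["eef_rot"])
```

```text
top [327.47346939 192.0244898 ] 245 [0.62125936 0.08792099 0.036     ] [0.62208484 0.08764231 0.03      ]
top [368.39370079 199.07086614] 127 [ 0.60697889 -0.01035618  0.036     ] [ 0.60770568 -0.01131399  0.03      ]
side [278.82222222 196.27777778] 90 [0.54823458 0.1745501  0.036     ] [0.55301151 0.18100064 0.03      ]
side [334.32291667 202.29166667] 192 [0.61746358 0.08158752 0.036     ] [0.62293452 0.08710611 0.03      ]
side [364.88709677 228.37903226] 124 [ 0.60327727 -0.01598321  0.036     ] [ 0.60860599 -0.01144277  0.03      ]
[0.44787318 0.09119609 0.18368986] [3.45496253e-02 9.99402517e-01 1.53580136e-04 9.53478539e-04]
```

View pics/s5.png

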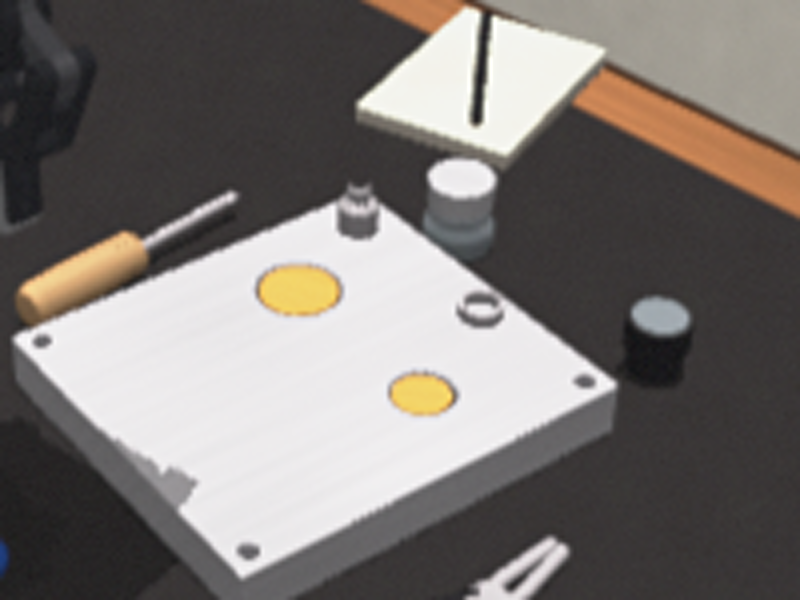

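Both blanks lie flush in their recesses, at crop (299,290) and (421,394). At plate-top height (z = 0.030) the two views agree within 1.5 mm and match the recess centres. The gripper is clear.

```bash
python3 -c "
from bench import job
print(job.close_job())"
```

```text
the job is handed in; nothing more can be done
None
```

Both brass blanks were slid into their own recesses and lie flush within about 1 mm of centre by the cameras; the gripper is clear and the job is handed in at about 11.7 s, with no verdict returned.

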